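# Change over the dry-storage tubes at the ultramicrotome

## Robot

A 6-joint arm with a two-finger parallel gripper is mounted at the origin on the work surface. World frame = base frame: x ahead of the robot, y to its left, z up, the work surface at z = 0. Lengths are in mm, angles in degrees, forces in N, time in s.
With the tool pointing down it reaches from about 350 to 850 mm from the base axis. Payload 8.1 kg.
Tool frame: the origin (TCP) lies midway between the tips of the shut fingers; the grasp point (between the pads) lies 19 mm behind it (r.pinch_z is the distance from the TCP to the grasp point, in mm); z points along the fingers, y is the line along which they close (so a half turn about z gives the same grasp; the last joint's range is limited). The gripper opens to 85 mm and grips with 20 to 120 N. Pads are 22 mm wide; open, the fingers measure 114 mm over their backs; the gripper's body (76 mm by 85 mm) begins 54 mm behind the grasp point. The pads swing forward as they close: fully open they stand 13 mm farther back than shut.
Start: joints at [71.253, 7.471, 85.268, -0, 87.261, -4.893], TCP at [143.648, 582.555, 231.292] pointing down, gripper open.
Joint ranges: [-169.43, 169.43], [-51.17, 129.36], [1.28, 143.12], [-76.62, 256.62], [0, 156.53], [-152.29, 152.29]. Speed limits (degrees/s): [136.94, 136.94, 159.86, 180, 180, 180].

## Interface

Orientations are given as [roll, pitch, yaw] about the fixed x, y, z axes, in that order (R = Rz(yaw) Ry(pitch) Rx(roll)).
In Python, from bench import r gives the robot as it stands.
- The arm moves only by the shell command python3 -m jog 'ROWS' [OPENING] [FORCE]. ROWS is JSON, one flat list of numbers, 6 for each row, row after row: the shift along the tool's x, y, z in m, then the turn, a rotation vector about the tool's x, y, z in rad. A call has 1 to 8 rows; each row is the pose to reach, as a shift and turn from the pose commanded when the call began, along the tool's axes at that moment; what a row does not reach only later rows make up. A row lasts 1/8 s, in which the tool goes at most 62.5 mm and 10.7 degrees, less where a joint would pass 70% of its speed; a pose out of reach is approached as far as the arm can. A call with a gripper value outside its range is refused whole. OPENING is the opening, from -1 (shut) to 1 (fully open), set as the call begins (- or left out, the last holds). The fingers move at their own pace and stop on an object; FORCE is the grip in N (left out, the last holds). Time passes only in rows, so rows that repeat a pose let the fingers close. It gives the time, the measured TCP pose, the force, the opening and the grip force at its end, in the units of the state.
- r.sense(): the state, without advancing time (a new reading comes with each control period).
- r.snapshot(name): name is "side" or "top"; returns a dict with "pixels" (384x512x3 uint8, red, green, blue), "range_z" (384x512 float32, mm along the optical axis (not along the pixel's ray), 0 where there is no reading), "K" (3x3 intrinsics, pixels), "k1" (the pictures are not rectified: a ray, as slopes to the right and down, at radius r is drawn at 1 + k1 r^2 times it, then the intrinsics apply), "rvec" (rotation vector, rad) and "tvec" (3), from world to camera coordinates, as OpenCV has them. Camera axes: x right, y down, z forward; pixel columns grow to the right and rows downward; lengths in mm; the calibration is good to about 2 mm. A picture is of the moment at which its call begins.
- r.hand_in(): hands the job in; it is judged then, once.
Trained networks look in a picture, given as the dict that the camera call returned (one of the last four; its "shot" number tells which), for a name from the list of things; names that differ only in an ending like _2 or _b are one class to them, and where a whole thing is asked for, a point or a joint stands for the part that bears it (a point fixed in the world has none). Each returns a list of dicts, best first, with "score" (0 to 1); they miss things now and then, are a little off and sometimes report something else, mostly with a low value. They report only what shows in the picture. A call takes as long as a camera call.
- r.look_for(picture, target): "bbox" ([left, top, right, bottom] in pixels, round what is visible of it).
- r.outline_of(picture, target): "region" (384x512 bool, what is visible of it) and "bbox" ([left, top, right, bottom] in pixels, round what is visible of it).
The state is a dict: "time": time; "joint_pos": joint angles; "qd": joint speeds; "joint_efforts": joint torques, N m; "tool_pos": TCP position; "tcp_rot": TCP orientation; "ft_force": force on the tool from outside, world axes, zero at the start; "wrist_torque": the same for the moment, N m; "finger_gap": finger opening in mm; "grip_force": force on a finger pad.
Only numpy, scipy, OpenCV 4.12 (cv2) and the standard library are available. Lean on these libraries where they do the work, as an engineer would, in place of code of your own. Each camera call takes 0.05 s, during which the arm holds its last target. There are 200 camera calls.

## Task

Change over the leaning specimen storage tubes. First shut the orange-capped one: press its cap along the leaning tube until it clicks fully home, firmly but gently enough that the tube never strikes the bottom of its sprung seat. Only then open the blue-capped one by pulling its cap out along its tube until it clicks at the outer stop; leave the white-capped tube shut, do not disturb the other things on the bench, and let go of everything.

Things in the scene. Friction and masses are not known exactly. Their poses are not given: they have to be found in the camera images.
- orange_stand: fixed grey stand, foot 130 x 80 x 14 mm, origin under the foot's centre, +z up; its dark round socket holds the orange-capped storage tube. The tube's axis lies in the stand's x-z plane and leans 35 degrees from vertical, its top towards the stand's -x (roughly towards the robot). Place and yaw differ each time
- orange_top (a point): centre of the flat top of the orange cap: a round sleeve with solid top, 44 mm diameter, 80 mm long, all free to grasp. +z of this frame points outward along the tube's axis (the cap comes off that way), y is level. Top with cap home: 59 mm to -x and 164 mm above the stand's origin. The tube inside is 32 mm thick; a 42 mm shoulder ring stops the cap
- orange_cap (a joint): how far the orange cap is slid out along its tube (m): 0 = home on the shoulder (shut), 0.050 = out at its captive stop (open, green vented tube shows). A snap detent holds each end: a hump 5 mm from the end, passed with 8 to 12 N, then the cap snaps on by itself; short of it the cap does not stay. Between humps it drags with 3.5 N. Starts at 0.017 to 0.033
- orange_tube (a joint): how far the orange-capped tube has sunk into its sprung seat (m): 0 = resting at its upper stop (rigid when pulled), 0.028 = bottomed. A press on the cap makes the whole tube sink, 10 mm or more before the cap clicks home, so feel for it: after the click, where the force drops, press on to 12 to 15 N. The spring then returns the tube. Beyond about 17 N (0.0265) it strikes the bottom: forbidden
- blue_stand: fixed grey stand, foot 130 x 80 x 14 mm, origin under the foot's centre, +z up; its dark round socket holds the blue-capped storage tube. The tube's axis lies in the stand's x-z plane and leans 35 degrees from vertical, its top towards the stand's -x (roughly towards the robot). Place and yaw differ each time
- blue_top (a point): centre of the flat top of the blue cap: a round sleeve with solid top, 44 mm diameter, 80 mm long, all free to grasp. +z of this frame points outward along the tube's axis (the cap comes off that way), y is level. Top with cap home: 59 mm to -x and 164 mm above the stand's origin. The tube inside is 32 mm thick; a 42 mm shoulder ring stops the cap
- blue_cap (a joint): how far the blue cap is slid out along its tube (m): 0 = home on the shoulder (shut), 0.050 = out at its captive stop (open, green vented tube shows). A snap detent holds each end: a hump 5 mm from the end, passed with 8 to 12 N, then the cap snaps on by itself; short of it the cap does not stay. Between humps it drags with 3.5 N. Starts at 0
- blue_tube (a joint): how far the blue-capped tube has sunk into its sprung seat (m): 0 = resting at its upper stop (rigid when pulled), 0.028 = bottomed. A press on the cap makes the whole tube sink, 10 mm or more before the cap clicks home, so feel for it: after the click, where the force drops, press on to 12 to 15 N. The spring then returns the tube. Beyond about 17 N (0.0265) it strikes the bottom: forbidden
- white_stand: fixed grey stand, foot 130 x 80 x 14 mm, origin under the foot's centre, +z up; its dark round socket holds the white-capped storage tube. The tube's axis lies in the stand's x-z plane and leans 35 degrees from vertical, its top towards the stand's -x (roughly towards the robot). Place and yaw differ each time
- white_top (a point): centre of the flat top of the white cap: a round sleeve with solid top, 44 mm diameter, 80 mm long, all free to grasp. +z of this frame points outward along the tube's axis (the cap comes off that way), y is level. Top with cap home: 59 mm to -x and 164 mm above the stand's origin. The tube inside is 32 mm thick; a 42 mm shoulder ring stops the cap
- white_cap (a joint): how far the white cap is slid out along its tube (m): 0 = home on the shoulder (shut), 0.050 = out at its captive stop (open, green vented tube shows). A snap detent holds each end: a hump 5 mm from the end, passed with 8 to 12 N, then the cap snaps on by itself; short of it the cap does not stay. Between humps it drags with 3.5 N. Starts at 0
- white_tube (a joint): how far the white-capped tube has sunk into its sprung seat (m): 0 = resting at its upper stop (rigid when pulled), 0.028 = bottomed. A press on the cap makes the whole tube sink, 10 mm or more before the cap clicks home, so feel for it: after the click, where the force drops, press on to 12 to 15 N. The spring then returns the tube. Beyond about 17 N (0.0265) it strikes the bottom: forbidden
- vial_a: bystander, loose: clear glass vial, 28 mm diameter, 62 mm tall, origin at the centre of its underside, z up; leave it alone
- vial_b: bystander, loose: amber glass vial, 28 mm diameter, 62 mm tall, origin at the centre of its underside, z up; leave it alone
- petri_dish: bystander, loose: clear closed dish, 94 mm diameter, 15 mm high, origin at the centre of its underside, z up; leave it alone
- grid_box: bystander, loose: flat grey box 100 x 62 x 17 mm, origin at the centre of its underside, z up; leave it alone
- beaker: bystander, loose: clear open plastic beaker, 70 mm diameter, 85 mm tall, origin at the centre of its underside, z up; leave it alone
- wash_bottle: bystander, loose: white wash bottle with red top, 70 mm diameter, 170 mm tall, origin at the centre of its underside, z up; leave it alone
- knife_box: bystander, loose: blue box 70 x 45 x 30 mm, origin at the centre of its underside, z up; leave it alone

How it is judged:
By the outcome, as a careful person would: the job done as asked, in the order asked, and still so for the second after the job is handed in, with the robot touching nothing.
It also fails if it takes over 46 s, if anything falls off the work surface, if the arm or the gripper's body presses on something with over 40 N, if the wrist force passes 120 N, or if a joint passes its speed limit or range.

## Working session

There is one attempt and no reset: what is moved stays moved. The work goes in short steps, Python scripts to look and compute and a shell command to move; the robot and the scene stay as the last step left them, time stands still between calls to the robot, and variables do not carry over. Pictures are saved under pics/ and viewed, at most 10 in all, crops included, and the job is handed in when it is done.

```bash
mkdir -p pics; ls; cat > h.py <<'E'
import numpy as np, cv2
from bench import r
from scipy.spatial.transform import Rotation as Ro
def cloud(s, m):
    v,u=np.nonzero(m&(s["range_z"]>0)); z=s["range_z"][v,u]; K=np.array(s["K"])
    xd=np.c_[(u-K[0,2])/K[0,0],(v-K[1,2])/K[1,1]]; x=xd.copy()
    for _ in range(20): x=xd/(1+s["k1"]*(x**2).sum(1))[:,None]
    pc=np.c_[x*z[:,None],z]; R=Ro.from_rotvec(np.ravel(s["rvec"])).as_matrix()
    return (pc-np.ravel(s["tvec"]))@R
E
python3 - <<'E'
from h import *
import pickle
S={}
for n in("top","side"):
    s=r.snapshot(n); cv2.imwrite(f"pics/{n}0.png",s["pixels"][:,:,::-1]); S[n]=s
    for t in("orange_top","blue_top","white_top","orange_stand","blue_stand","white_stand"):
        for d in r.outline_of(s,t)[:2]:
            m=d["region"]; P=cloud(s,m)
            print(n,t,round(d["score"],2),np.round(d["bbox"]),m.sum(),np.median(P,0).round(),P.min(0).round(),P.max(0).round())
            S[n,t]=S.get((n,t),[])+[(d["score"],P)]
pickle.dump(S,open("S.pkl","wb"))
print(r.sense())
E
```

```text
pics
top orange_top 0.6 [161. 180. 181. 211.] 495 [533. 204. 182.] [500. 185. 131.] [575. 229. 204.]
top blue_top 0.83 [252. 182. 272. 209.] 485 [533. -17. 160.] [500. -41.  11.] [576.   9. 179.]
top white_top 0.85 [344. 166. 369. 198.] 477 [ 559. -246.  160.] [ 527. -309.   -2.] [ 604. -228.  181.]
top white_top 0.31 [ 95. 231. 119. 260.] 558 [431. 386.  29.] [397. 361.  -3.] [468. 424.  38.]
top orange_stand 0.63 [154. 161. 195. 217.] 1692 [571. 195.  65.] [500. 159.  -4.] [659. 266. 204.]
top orange_stand 0.34 [154. 184. 178. 214.] 544 [535. 205. 180.] [500. 185.  -1.] [587. 266. 204.]
top blue_stand 0.64 [240. 165. 277. 215.] 1442 [563.  -8.  64.] [500. -60.  -5.] [649.  41. 179.]
top white_stand 0.92 [332. 153. 371. 205.] 1538 [ 582. -240.   55.] [ 525. -308.   -7.] [ 666. -209.  181.]
side orange_top 0.83 [235. 129. 262. 157.] 451 [537. 190. 164.] [502. 180.  -0.] [573. 492. 200.]
side orange_top 0.38 [207. 144. 228. 158.] 293 [433. 371.  27.] [397. 358.  -1.] [468. 411.  34.]
side blue_top 0.61 [236. 184. 270. 216.] 678 [535. -31. 142.] [497. -44.  -3.] [595. 211. 177.]
side w
[... 395 characters left out ...]
-75. 177.]
{'time': 0.7, 'joint_pos': array([ 7.12535209e+01,  7.47163972e+00,  8.52655952e+01,  1.57997819e-03,
        8.72618005e+01, -4.89490477e+00]), 'qd': array([-0.02626725, -0.0173877 ,  0.02230664,  0.04257354, -0.05560185,
       -0.05146743]), 'joint_efforts': array([-2.50499092e-03, -5.69143081e+01, -5.00760305e+01, -2.18789678e-04,
        1.09161476e-03,  1.67615997e-05]), 'tool_pos': array([143.63772107, 582.57212009, 231.3084392 ]), 'tcp_rot': array([ 1.79998904e+02, -1.49011280e-03,  1.66148350e+02]), 'ft_force': array([ 0.27313715, -0.29877149, -0.36544716]), 'wrist_torque': array([-0.04543055, -0.04970132, -0.00355411]), 'grip_force': 0.0, 'finger_gap': 85.37862588342726}
```

```bash
cat > fit.py <<'E'
from h import *
from scipy.optimize import least_squares
a=np.radians(35)
def sdf(P,p):   # p: stand x,y,yaw,d
    c,s=np.cos(p[2]),np.sin(p[2]); q=P-[p[0],p[1],0]
    q=np.c_[c*q[:,0]+s*q[:,1],-s*q[:,0]+c*q[:,1],q[:,2]]
    q=q-[-59-p[3]*np.sin(a),0,164+p[3]*np.cos(a)]
    ax=np.array([-np.sin(a),0,np.cos(a)]); h=q@ax; rad=np.linalg.norm(q-h[:,None]*ax,axis=1)
    dr=rad-22; dh=np.abs(h+40)-40
    return np.where((dr>0)&(dh>0),np.hypot(dr,dh),np.maximum(dr,dh))
def fit(P,p0,free):
    f=lambda x:sdf(P,[x[0],x[1],x[2],x[3]*free])
    o=least_squares(f,p0,loss="soft_l1",f_scale=2,x_scale=[10,10,.1,10])
    return o.x,np.median(np.abs(f(o.x)))
def top(p):
    Rz=Ro.from_euler("z",p[2]); R=(Rz*Ro.from_euler("y",-a)).as_matrix()
    return Rz.apply([-59-p[3]*np.sin(a),0,164+p[3]*np.cos(a)])+[p[0],p[1],0],R
E
python3 - <<'E'
from fit import *
import pickle
S=pickle.load(open("S.pkl","rb"))
for c,f in("orange",1),("blue",0),("white",0):
    Q={n:S[n,c+"_top"][0][1] for n in("top","side")}
    for k,P in list(Q.items())+[("both",np.r_[Q["top"],Q["side"]])]:
        P=P[P[:,2]>95]
        m=np.median(P,0); yaw=np.arctan2(m[1],m[0])
        p,e=fit(P,[m[0]+59*np.cos(yaw),m[1]+59*np.sin(yaw),yaw,25*f],f)
        print(c,k,len(P),p.round(3),np.degrees(p[2]).round(1),e.round(2),top(p)[0].round(1))
s=S["top"]["pixels"];t=S["side"]["pixels"]
im=np.r_[cv2.resize(s[120:300,60:420],(800,300) if 0 else (600,300)),cv2.resize(t[90:340,120:420],(600,300) if 0 else (360,300)) if 0 else cv2.resize(t[90:340,20:520],(600,300))]
cv2.imwrite("pics/m1.png",im[:,:,::-1])
E
```

```text
orange top 494 [ 5.90987e+02  2.04751e+02 -7.90000e-02  2.81370e+01] -4.5 0.88 [516.1 210.7 187. ]
orange side 448 [ 5.89632e+02  2.03984e+02 -5.40000e-02  2.76750e+01] -3.1 1.01 [514.9 208.  186.7]
orange both 942 [ 5.90275e+02  2.04099e+02 -6.40000e-02  2.78650e+01] -3.7 1.08 [515.4 208.9 186.8]
blue top 481 [ 5.74324e+02 -9.13600e+00  2.01000e-01  0.00000e+00] 11.5 0.88 [516.5 -20.9 164. ]
blue side 619 [ 5.76403e+02 -5.46740e+01 -2.30000e-01  0.00000e+00] -13.2 6.41 [519.  -41.2 164. ]
blue both 1100 [ 5.73741e+02 -9.42700e+00  1.92000e-01  0.00000e+00] 11.0 0.87 [515.8 -20.7 164. ]
white top 472 [ 6.00180e+02 -2.52327e+02 -5.10000e-02  0.00000e+00] -2.9 0.96 [ 541.3 -249.3  164. ]
white side 894 [ 5.98351e+02 -2.54551e+02 -7.10000e-02  0.00000e+00] -4.1 0.7 [ 539.5 -250.4  164. ]
white both 1366 [ 5.99140e+02 -2.53977e+02 -6.70000e-02  0.00000e+00] -3.9 0.91 [ 540.3 -250.   164. ]
```

View pics/m1.png

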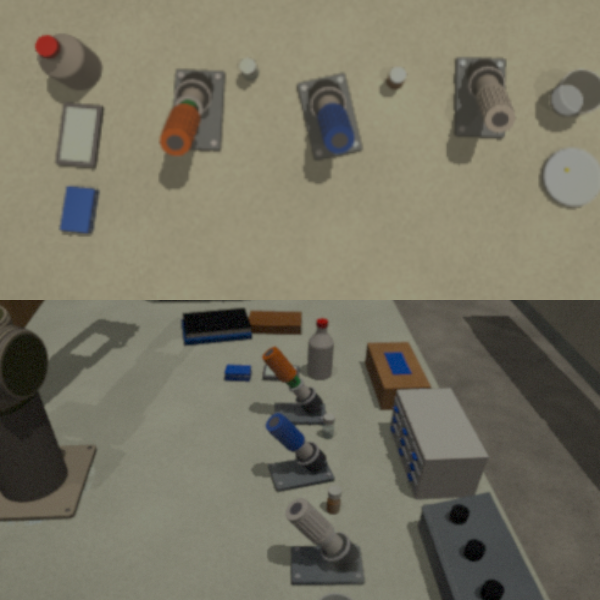

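```bash
cat > go.py <<'E'
import sys
from fit import *
PP={"orange":[590.3,204.1,-.064,27.9],"blue":[573.9,-9.4,.196,0]}
def delta(name,off):   # off: mm along axis outward from TCP to cap top
    T,R=top(PP[name]); Rt=np.c_[-R[:,0],R[:,1],-R[:,2]]
    s=r.sense(); R0=Ro.from_euler("xyz",s["tcp_rot"],degrees=True).as_matrix()
    d=R0.T@(T+R[:,2]*off-s["tool_pos"])/1000
    return np.r_[d,Ro.from_matrix(R0.T@Rt).as_rotvec()].round(4), s["ft_force"]@R[:,2], s
if __name__=="__main__":
    d,f,s=delta(sys.argv[1],float(sys.argv[2])); print(d.tolist(),"axial",f.round(2),s["time"],s["tool_pos"].round(1),s["ft_force"].round(2))
E
python3 go.py orange 40; python3 go.py orange 80
```

```text
[-0.4279, -0.2779, 0.0117, -0.0543, -0.6093, -0.1722] axial -0.47 0.7 [143.6 582.6 231.3] [ 0.27 -0.3  -0.37]
[-0.4053, -0.2819, -0.0211, -0.0543, -0.6093, -0.1722] axial -0.47 0.7 [143.6 582.6 231.3] [ 0.27 -0.3  -0.37]
```

```bash
R="-0.405,-0.282,-0.021,-0.054,-0.609,-0.172"; true
python3 -m jog '[-0.405,-0.282,-0.021,-0.054,-0.609,-0.172,-0.405,-0.282,-0.021,-0.054,-0.609,-0.172,-0.405,-0.282,-0.021,-0.054,-0.609,-0.172,-0.405,-0.282,-0.021,-0.054,-0.609,-0.172,-0.405,-0.282,-0.021,-0.054,-0.609,-0.172,-0.405,-0.282,-0.021,-0.054,-0.609,-0.172,-0.405,-0.282,-0.021,-0.054,-0.609,-0.172,-0.405,-0.282,-0.021,-0.054,-0.609,-0.172]' -1 20; python3 go.py orange 30
```

```text
time: 1.7
tool_pos: [470.4, 210.2, 253.1]
tcp_rot: [179.9, 35.1, 176.3]
ft_force: [0.7, 1.2, -0.3]
finger_gap: 0.0
grip_force: 0.0
[0.0012, 0.0016, 0.0501, 0.0004, 0.0015, -0.0006] axial -0.61 1.7 [470.4 210.2 253.1] [ 0.74  1.17 -0.28]
```

```bash

python3 -m jog '[0.001,0.002,0.035,0,0,0,0.001,0.002,0.06,0,0,0,0.001,0.002,0.07,0,0,0,0.001,0.002,0.07,0,0,0]'; python3 go.py orange 0; python3 -c "
from h import *
for n,b in(('side',(90,220,190,320)),('top',(140,240,120,220))):
    s=r.snapshot(n)['pixels'][b[0]:b[1],b[2]:b[3]]; cv2.imwrite('pics/p_'+n+'.png',s[:,:,::-1])
a=[cv2.resize(cv2.imread('pics/p_'+n+'.png'),(400,400)) for n in('side','top')]
cv2.imwrite('pics/m2.png',np.hstack(a))"
```

```text
time: 2.2
tool_pos: [508.4, 211.1, 193.9]
tcp_rot: [-179.9, 34.9, 176.3]
ft_force: [-0.5, -0.9, 0.1]
finger_gap: 0.1
grip_force: 0.0
[-0.0018, -0.0018, 0.0099, -0.001, -0.0013, 0.0002] axial 0.32 2.2 [508.4 211.1 193.9] [-0.47 -0.89  0.1 ]
```

View pics/m2.png

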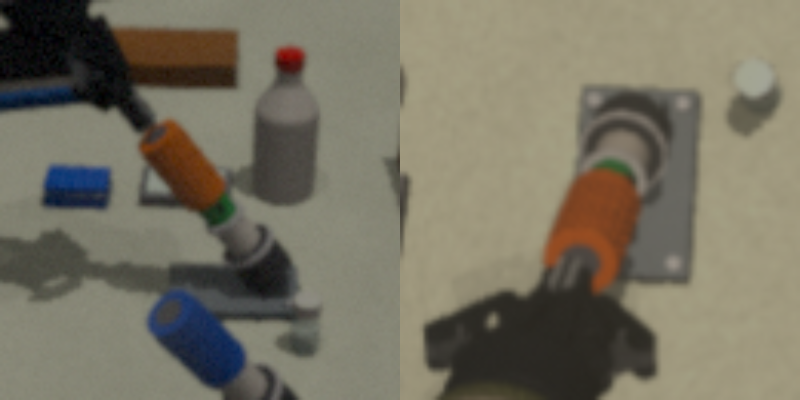

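```bash

python3 -m jog '[-0.001,-0.001,0.004,0,0,0,-0.002,-0.002,0.008,0,0,0,-0.002,-0.002,0.011,0,0,0,-0.002,-0.002,0.014,0,0,0]'>/dev/null; python3 go.py orange 0
python3 -m jog '[0,0,0.003,0,0,0,0,0,0.006,0,0,0,0,0,0.006,0,0,0]'>/dev/null; python3 go.py orange 0
python3 -m jog '[0,0,0.003,0,0,0,0,0,0.006,0,0,0,0,0,0.006,0,0,0]'>/dev/null; python3 go.py orange 0
```

```text
[0.001, -0.0, -0.0039, -0.0001, 0.0002, -0.0003] axial 3.55 2.8 [518.5 208.7 184.2] [-2.6   0.33  2.51]
[0.0009, 0.0, -0.01, -0.0002, 0.0, -0.0001] axial 2.77 3.175 [521.9 208.5 179.2] [-1.1  -0.42  2.63]
[0.0008, 0.0001, -0.016, -0.0003, -0.0001, -0.0001] axial 2.56 3.55 [525.3 208.2 174.2] [-0.91  0.53  2.47]
```

```bash

python3 -m jog '[0,0,0.003,0,0,0,0,0,0.005,0,0,0,0,0,0.005,0,0,0]'>/dev/null; python3 go.py orange 0
python3 -m jog '[0,0,0.002,0,0,0,0,0,0.004,0,0,0,0,0,0.004,0,0,0]'>/dev/null; python3 go.py orange 0
python3 -m jog '[0,0,0.002,0,0,0,0,0,0.003,0,0,0,0,0,0.003,0,0,0]'>/dev/null; python3 go.py orange 0
```

```text
[0.0008, 0.0001, -0.021, -0.0003, -0.0001, -0.0002] axial 2.58 3.925 [528.1 208.  170.1] [-0.08  0.56  3.07]
[0.0008, 0.0, -0.0249, -0.0002, -0.0001, -0.0001] axial 4.0 4.3 [530.4 207.9 166.9] [-0.66  0.98  4.38]
[0.0008, -0.0, -0.0279, -0.0001, -0.0, -0.0002] axial 6.19 4.675 [532.  207.9 164.5] [-2.86  1.    5.52]
```

```bash

for i in 1 2; do python3 -m jog '[0,0,0.001,0,0,0,0,0,0.002,0,0,0,0,0,0.002,0,0,0]'>/dev/null; python3 go.py orange 0; done
```

```text
[0.0009, -0.0001, -0.0298, 0.0, 0.0, -0.0002] axial 7.18 5.05 [533.2 207.9 163. ] [-3.92  1.99  5.94]
[0.0009, -0.0002, -0.0317, 0.0001, 0.0, -0.0002] axial 7.71 5.425 [534.3 207.9 161.3] [-3.84  1.61  6.66]
```

```bash

for i in 1 2; do python3 -m jog '[0,0,0.001,0,0,0,0,0,0.002,0,0,0,0,0,0.002,0,0,0]'>/dev/null; python3 go.py orange 0; done
```

```text
[0.0007, 0.0, -0.0339, -0.0002, -0.0001, -0.0001] axial 4.16 5.8 [535.4 207.6 159.5] [-1.25  1.5   4.13]
[0.0008, 0.0, -0.0359, -0.0002, -0.0001, -0.0001] axial 5.24 6.175 [536.6 207.5 157.9] [-2.63  0.31  4.54]
```

```bash

python3 -m jog '[0,0,0.003,0,0,0,0,0,0.006,0,0,0,0,0,0.009,0,0,0,0,0,0.009,0,0,0]'>/dev/null; python3 go.py orange 0;  python3 -m jog '[0,0,0.001,0,0,0,0,0,0.002,0,0,0,0,0,0.002,0,0,0]'>/dev/null; python3 go.py orange 0
```

```text
[0.0009, -0.0001, -0.0447, -0.0001, -0.0, -0.0002] axial 11.4 6.675 [541.8 207.3 150.7] [-6.92  1.14  9.03]
[0.0009, -0.0001, -0.0466, -0.0001, -0.0, -0.0003] axial 12.22 7.05 [542.9 207.2 149.2] [-7.82  0.1   9.45]
```

```bash

python3 -m jog '[0,0,0.001,0,0,0,0,0,0.002,0,0,0,0,0,0.002,0,0,0]'>/dev/null; python3 go.py orange 0; sleep 0; python3 -m jog '[0,0,0,0,0,0]'>/dev/null; python3 go.py orange 0
```

```text
[0.001, -0.0001, -0.0485, -0.0001, 0.0, -0.0003] axial 13.91 7.425 [544.  207.1 147.6] [-9.61  0.42 10.24]
[0.001, -0.0001, -0.0485, -0.0001, 0.0, -0.0003] axial 13.81 7.55 [544.  207.1 147.7] [-9.2  -0.6  10.46]
```

```bash

python3 -m jog '[0,0,-0.006,0,0,0,0,0,-0.014,0,0,0,0,0,-0.022,0,0,0,0,0,-0.03,0,0,0,0,0,-0.05,0,0,0,0,0,-0.09,0,0,0,0,0,-0.13,0,0,0,0,0,-0.16,0,0,0]' ; python3 - <<'E'
from fit import *
C={"orange":[],"blue":[]}
for n in("top","side"):
    s=r.snapshot(n)
    cv2.imwrite(f"pics/q_{n}.png",s["pixels"][:,:,::-1])
    for c in C:
        d=r.outline_of(s,c+"_top")
        if d:
            P=cloud(s,cv2.erode(d[0]["region"].astype(np.uint8),np.ones((2,2)))>0); print(c,n,d[0]["score"],np.round(d[0]["bbox"])); C[c].append(P[P[:,2]>95])
for c,p0,f in("orange",[590,204,-.06,0],1),("blue",[574,-9,.19,0],1),("blue",[574,-9,.19,0],0):
    for P in C[c]+[np.vstack(C[c])]:
        p,e=fit(P,p0,f); print(c,len(P),p.round(3),e.round(2),top(p)[0].round(1))
a=[cv2.resize(cv2.imread('pics/q_side.png')[90:220,190:320],(400,400)),cv2.resize(cv2.imread('pics/q_top.png')[140:240,120:220],(400,400))]
cv2.imwrite('pics/m3.png',np.hstack(a))
E
python3 go.py blue 80
```

```text
time: 8.55
tool_pos: [451.4, 212.7, 279.3]
tcp_rot: [-180.0, 35.0, 176.3]
ft_force: [-0.5, 0.5, 0.6]
finger_gap: -0.3
grip_force: 0.0
orange top 0.93 [160. 178. 182. 207.]
blue top 0.67 [238. 164. 275. 216.]
orange side 0.6 [239. 136. 269. 166.]
blue side 0.93 [239. 185. 268. 215.]
orange 474 [ 5.91134e+02  2.05279e+02 -7.50000e-02  1.30000e+00] 0.87 [531.6 209.8 165.1]
orange 423 [ 5.89067e+02  2.03674e+02 -5.90000e-02  7.60000e-02] 1.01 [530.1 207.2 164.1]
orange 897 [ 5.90125e+02  2.04008e+02 -7.00000e-02  7.11000e-01] 1.14 [530.9 208.1 164.6]
blue 520 [ 5.7514e+02 -9.1710e+00  1.9100e-01  1.0220e+00] 0.9 [516.6 -20.5 164.8]
blue 542 [ 5.73221e+02 -9.61300e+00  1.90000e-01  4.93000e-01] 0.82 [515.  -20.8 164.4]
blue 1062 [ 5.74368e+02 -9.36700e+00  1.88000e-01  8.34000e-01] 0.95 [515.9 -20.5 164.7]
blue 520 [ 5.74611e+02 -9.24600e+00  1.91000e-01  0.00000e+00] 0.92 [516.7 -20.5 164. ]
blue 542 [ 5.72982e+02 -9.75400e+00  1.88000e-01  0.00000e+00] 0.79 [515.  -20.8 164. ]
blue 1062 [ 5.73959e+02 -9.53900e+00  1.86000e-01  0.00000e+00] 0.97 [516.  -20.5 164. ]
[-0.0013, -0.2404, 0.0585, -0.1507, -0.0026, -0.2126] axial -0.93 8.85 [452.1 212.4 276.3] [-0.13 -0.22 -1.25]
```

View pics/m3.png

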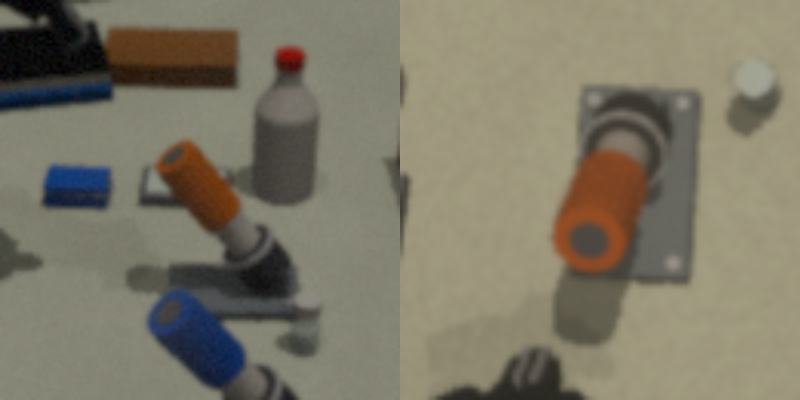

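```bash
sed -i 's/573.9,-9.4,.196,0/574,-9.5,.188,0/' go.py
python3 -m jog '[-0.001,-0.24,0.058,-0.151,-0.003,-0.213,-0.001,-0.24,0.058,-0.151,-0.003,-0.213,-0.001,-0.24,0.058,-0.151,-0.003,-0.213,-0.001,-0.24,0.058,-0.151,-0.003,-0.213,-0.001,-0.24,0.058,-0.151,-0.003,-0.213,-0.001,-0.24,0.058,-0.151,-0.003,-0.213,-0.001,-0.24,0.058,-0.151,-0.003,-0.213]' 1 60; python3 go.py blue -47
```

```text
time: 9.72
tool_pos: [470.1, -31.9, 228.8]
tcp_rot: [179.8, 35.0, -169.3]
ft_force: [-0.0, -0.4, 0.5]
finger_gap: 85.2
grip_force: 0.0
[-0.0016, 0.0022, 0.1272, 0.0036, -0.0004, -0.0004] axial 0.47 9.725 [470.1 -31.9 228.8] [-0.03 -0.38  0.51]
```

```bash

python3 -m jog '[-0.001,0.002,0.04,0.003,0,0,-0.001,0.002,0.08,0.003,0,0,-0.001,0.002,0.1,0.003,0,0,-0.001,0.002,0.115,0.003,0,0,-0.001,0.002,0.127,0.003,0,0,-0.001,0.002,0.127,0.003,0,0]'; python3 go.py blue -47; python3 - <<'E'
from h import *
a=[]
for n,b in(("side",(150,260,200,310)),("top",(130,230,210,310))):
    s=r.snapshot(n)["pixels"][b[0]:b[1],b[2]:b[3],::-1]; a.append(cv2.resize(s,(400,400)))
cv2.imwrite("pics/m4.png",np.hstack(a))
E
```

```text
time: 10.48
tool_pos: [542.2, -10.5, 125.9]
tcp_rot: [180.0, 35.0, -168.7]
ft_force: [-0.8, -0.1, 0.1]
finger_gap: 85.0
grip_force: 0.0
[0.0008, -0.0049, -0.0, 0.0056, -0.0007, 0.0069] axial 0.56 10.475 [542.2 -10.5 125.9] [-0.76 -0.12  0.15]
```

View pics/m4.png

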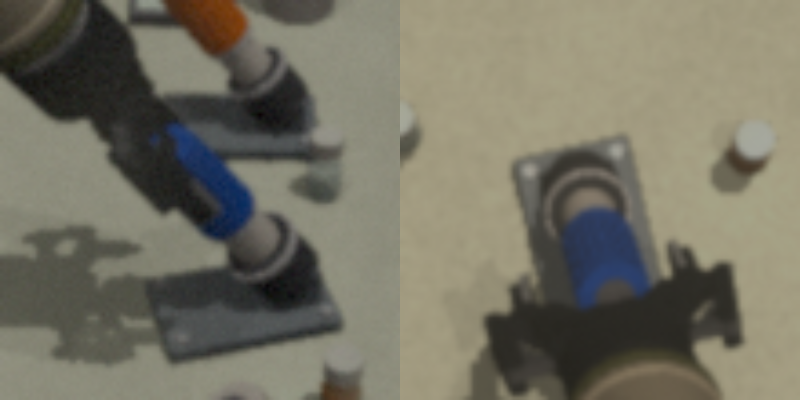

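```bash

python3 -m jog '[0.001,-0.004,0,0.005,0,0.006,0.001,-0.004,0,0.005,0,0.006]' >/dev/null; python3 go.py blue -47
```

```text
[0.002, 0.0014, 0.0019, -0.0029, 0.0037, 0.0004] axial 0.43 10.825 [543.3 -16.8 128.2] [-0.07  0.18  0.51]
```

```bash

python3 -m jog '[0,0,0,0,0,0,0,0,0,0,0,0]' >/dev/null; python3 go.py blue -47
```

```text
[0.0016, 0.0011, 0.0016, -0.0024, 0.0032, 0.0005] axial -0.24 11.075 [543.1 -16.5 127.8] [ 0.3  -0.29 -0.12]
```

```bash

python3 -m jog '[0.001,0.001,0,-0.002,0.003,0,0.001,0.001,0,-0.002,0.003,0,0.001,0.001,0,-0.002,0.003,0,0.001,0.001,0,-0.002,0.003,0,0.001,0.001,0,-0.002,0.003,0,0.001,0.001,0,-0.002,0.003,0]' -1 50; python3 go.py blue -47
```

```text
time: 11.82
tool_pos: [542.1, -15.5, 127.0]
tcp_rot: [-180.0, 35.0, -169.2]
ft_force: [-0.6, -0.6, 1.1]
finger_gap: 42.6
grip_force: 50.4
[0.0005, -0.0, 0.0015, -0.0001, -0.0001, 0.0006] axial 1.3 11.825 [542.1 -15.5 127. ] [-0.59 -0.65  1.1 ]
```

```bash

python3 -m jog '[0,0,-0.002,0,0,0,0,0,-0.004,0,0,0,0,0,-0.006,0,0,0]' >/dev/null; python3 go.py blue -47
python3 -m jog '[0,0,-0.004,0,0,0,0,0,-0.008,0,0,0,0,0,-0.012,0,0,0]' >/dev/null; python3 go.py blue -47
```

```text
[0.0004, -0.0001, 0.0074, -0.0001, -0.0001, 0.0005] axial -4.4 12.2 [538.7 -16.1 131.8] [ 3.95  0.39 -2.61]
[0.0004, 0.0, 0.0197, -0.0002, -0.0002, 0.0005] axial -3.63 12.575 [531.7 -17.6 141.9] [ 3.4  -0.85 -2.2 ]
```

```bash

python3 -m jog '[0,0,-0.007,0,0,0,0,0,-0.014,0,0,0,0,0,-0.021,0,0,0,0,0,-0.024,0,0,0]' >/dev/null; python3 go.py blue -47
python3 -m jog '[0,0,-0.002,0,0,0,0,0,-0.004,0,0,0,0,0,-0.005,0,0,0]' >/dev/null; python3 go.py blue -47
python3 -m jog '[0,0,-0.001,0,0,0,0,0,-0.002,0,0,0,0,0,-0.002,0,0,0]' >/dev/null; python3 go.py blue -47
```

```text
[0.0003, 0.0001, 0.0438, -0.0005, -0.0002, 0.0006] axial -10.69 13.075 [518.1 -20.2 161.6] [ 7.3  -1.43 -8.21]
[0.0005, 0.0002, 0.0486, -0.0005, -0.0001, 0.0007] axial -2.17 13.45 [515.6 -20.8 165.6] [ 0.94 -2.23 -2.29]
[0.0006, 0.0002, 0.0506, -0.0005, -0.0001, 0.0007] axial -0.23 13.825 [514.5 -21.  167.2] [-0.7  -3.59 -1.24]
```

```bash

python3 -m jog '[0,0,-0.001,0,0,0,0,0,-0.001,0,0,0]' >/dev/null; python3 go.py blue -47
python3 -m jog '[0,0,-0.001,0,0,0,0,0,-0.001,0,0,0]' >/dev/null; python3 go.py blue -47
```

```text
[0.0005, 0.0001, 0.0515, -0.0004, -0.0001, 0.0006] axial -2.14 14.075 [514. -21. 168.] [ 0.49 -3.98 -2.8 ]
[0.0003, 0.0001, 0.052, -0.0004, 0.0001, 0.0001] axial -13.7 14.325 [513.5 -21.1 168.2] [11.5  -5.28 -9.51]
```

```bash

python3 -m jog '[0,0,0.001,0,0,0]' >/dev/null; python3 -m jog '[0,0,0,0,0,0,0,0,0,0,0,0,0,0,0,0,0,0,0,0,0,0,0,0,0,0,0,0,0,0,0,0,0,0,0,0]' 1; python3 -m jog '[0,0,-0.02,0,0,0,0,0,-0.05,0,0,0,0,0,-0.09,0,0,0,0,0,-0.13,0,0,0,0,0,-0.16,0,0,0,0,0,-0.16,0,0,0,0,0,-0.16,0,0,0]'; python3 - <<'E'
from fit import *
a=[]
for n,b in(("side",(100,340,190,350)),("top",(130,260,130,400))):
    s=r.snapshot(n)
    for c,p0 in("orange",[590,204,-.06,0]),("blue",[574,-9,.19,50]),("white",[599,-254,-.067,0]):
        d=r.outline_of(s,c+"_top")
        if d:
            P=cloud(s,cv2.erode(d[0]["region"].astype(np.uint8),np.ones((2,2)))>0); P=P[P[:,2]>95]
            p,e=fit(P,p0,1); print(n,c,d[0]["score"],p.round(2),e.round(2))
    a.append(cv2.resize(s["pixels"][b[0]:b[1],b[2]:b[3],::-1],(400,600) if n=="side" else (400,193)))
cv2.imwrite("pics/m5.png",np.hstack([a[0],np.vstack([a[1],np.zeros((407,400,3),np.uint8)])]))
E
```

```text
time: 15.2
tool_pos: [513.9, -20.9, 167.9]
tcp_rot: [-180.0, 35.0, -169.2]
ft_force: [-0.4, -0.1, 0.1]
finger_gap: 85.8
grip_force: 0.0
time: 16.08
tool_pos: [453.0, -48.5, 301.1]
tcp_rot: [179.1, 33.6, -169.2]
ft_force: [0.5, 0.6, -0.5]
finger_gap: 85.2
grip_force: 0.0
side orange 0.78 [ 5.8904e+02  2.0374e+02 -5.0000e-02  1.6000e-01] 1.14
side blue 0.82 [ 5.7315e+02 -9.6700e+00  1.9000e-01  5.0410e+01] 0.82
side white 0.91 [ 5.9856e+02 -2.5475e+02 -8.0000e-02  3.5000e-01] 0.68
top orange 0.63 [ 5.9098e+02  2.0706e+02 -3.0000e-02  1.0600e+00] 0.92
top blue 0.61 [ 5.7505e+02 -9.4900e+00  1.9000e-01  5.1130e+01] 0.81
top white 0.93 [ 6.0056e+02 -2.5423e+02 -1.0000e-01  1.0700e+00] 0.83
```

View pics/m5.png

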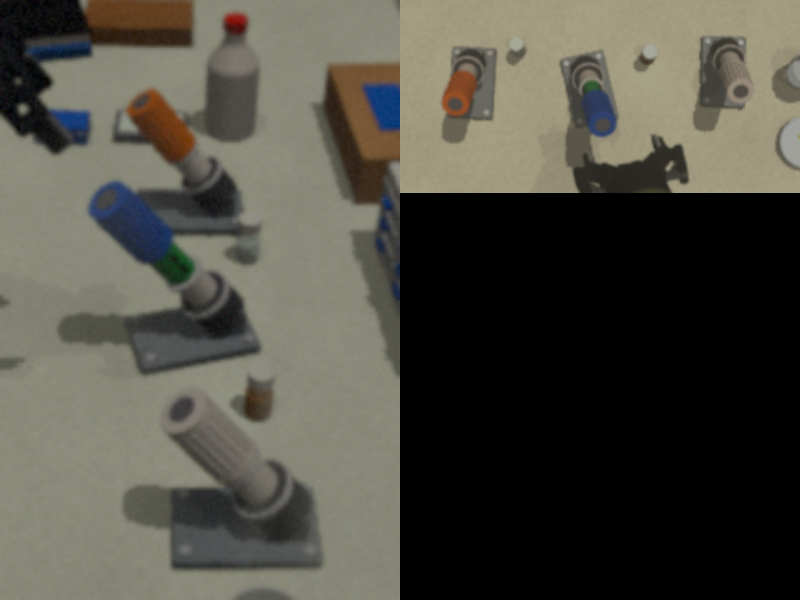

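The picture shows orange shut at (160,125), blue open with its green tube showing at (175,265), white shut at (210,440), and the gripper clear.

```bash
python3 -m jog '[0,0,0,0,0,0,0,0,0,0,0,0,0,0,0,0,0,0]'; python3 -c "
from bench import r
print(r.hand_in())"
```

```text
time: 16.85
tool_pos: [453.1, -48.5, 301.9]
tcp_rot: [179.1, 33.7, -169.2]
ft_force: [0.4, -0.1, -0.5]
finger_gap: 85.6
grip_force: 0.0
the job is handed in; nothing more can be done
None
```

Job handed in at 16.9 s: the orange cap clicked home (final press about 14 N), then the blue cap was pulled open to its outer stop; white stayed shut, the bystanders in view looked undisturbed, and the gripper is clear.

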